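# Put the second glue stick away with its like

## Task

The desk tray keeps one kind of thing in each compartment, but one of the two glue sticks has been left out on the desk. Put the glue stick that is out into the compartment that already holds the other glue stick, standing upright on the compartment's floor and let go; leave the other glue stick standing where it is.

Things in the scene. Friction and masses are not known exactly. Their poses are not given: they have to be found in the camera images.
- glue_loose_center (a point): Centre (half-way up, 45.5 mm above its foot) of the glue stick left out: a round stick with its cap on, 25 mm in diameter and 91 mm tall, 35 g, standing upright on the desk to the right of the tray. Its z axis points up along the stick.
- glue_mate_center (a point): Centre (45.5 mm above its foot) of the other glue stick, same make and size, loose, upright on the centreline of one tray compartment, 39 to 49 mm from its middle towards the +x or -x end; its other end is free. The other compartments hold a square ink bottle (48 mm wide, 60 tall) and a rubber stamp (24 x 44, 68 tall), placed likewise. Which thing is in which changes. z up along the stick.
- tray: Shallow wooden tray fixed to the desk, 184 mm (its x) by 252 mm (its y), small brass plates on its -x side. Origin: centre of its underside, at desk height; z up. Three open compartments side by side, each 172 mm long (x), 76 mm wide (y), centred at y = -82, 0, +82 mm. Floor 6 mm thick; outer walls and dividers 6 mm thick, rising to 22 mm above the desk.
There are look-alikes about, which are no part of the job. What is shaped like the part that bears glue_loose_center but red is not meant. Leave any turquoise look-alike of the part that bears glue_mate_center alone.

How it is judged:
By the outcome, as a careful person would: the job done as asked, in the order asked, and still so for the second after the job is handed in, with the robot touching nothing.
It also fails if it takes over 38 s, if anything falls off the work surface, if the arm or the gripper's body presses on something with over 40 N, if the wrist force passes 120 N, or if a joint passes its speed limit or range.

## Robot

A 7-joint arm with a two-finger parallel gripper is mounted at the origin on the work surface; the furniture and walls round the work are solid. World frame = base frame: x ahead of the robot, y to its left, z up, the work surface at z = 0. Lengths are in m, angles in rad, forces in N, time in s.
With the tool pointing down it reaches from about 0.425 to 1.025 m from the base axis. Payload 9.4 kg.
Tool frame: the origin (TCP) lies midway between the tips of the shut fingers; the grasp point (between the pads) lies 19 mm behind it (bot.grasp_offset is the distance from the TCP to the grasp point, in m); z points along the fingers, y is the line along which they close (so a half turn about z gives the same grasp; the last joint's range is limited). The gripper opens to 85 mm and grips with 20 to 120 N. Pads are 22 mm wide; open, the fingers measure 114 mm over their backs; the gripper's body (76 mm by 85 mm) begins 54 mm behind the grasp point. The pads swing forward as they close: fully open they stand 13 mm farther back than shut.
Start: joints at [1.127, 0.599, -0.003, 1.599, 0.002, 0.943, -0.08], TCP at [0.26, -0.677, 0.231] pointing down, gripper open.
Joint ranges: [-2.57, 2.57], [-0.35, 1.97], [-1.29, 1.29], [0.11, 2.56], [-1.05, 4.19], [0.11, 1.86], [-2.63, 2.63]. Speed limits (rad/s): [2.22, 2.22, 3.01, 3.01, 3.14, 3.14, 3.14].

## Interface

Orientations are given as a rotation vector (axis times angle).
In Python, from workcell import bot gives the robot as it stands.
- The arm moves only by the tool carry_out, never from a script. Its argument "moves" is a list that holds one entry, the list of rows, each a list of 6 numbers: the shift along the tool's x, y, z in mm, then the turn, a rotation vector about the tool's x, y, z in degrees. A call has exactly 8 rows; each row shifts and turns the commanded pose from where the row before left it, along the tool's axes as they then stand; what a row does not reach is not made up. A row lasts 1/10 s, in which the tool goes at most 50 mm and 8.59 degrees, less where a joint would pass 70% of its speed; a pose out of reach is approached as far as the arm can. A call is refused whole if a number of a shift passes 50 or a number of a turn 8.59, either way. A call with a gripper value outside its range is refused whole. "fingers" is the opening, from 0 (shut) to 1 (fully open), set as the call begins (left out, the last holds). The fingers move at their own pace and stop on an object; "grip_force" is the grip in N (left out, the last holds). Time passes only in rows, so rows that do not move let the fingers close, or fill a call up. It gives the time, the measured TCP pose, the force, the opening and the grip force at its end, in the units of the state.
- bot.sense(): the state, without advancing time (a new reading comes with each control period).
- bot.read_camera(name): name is "scene" or "top" or "wrist"; returns (picture, depth): 400x640x3 uint8, red, green, blue; 400x640 float32, m along the optical axis (not along the pixel's ray), 0 where there is no reading.
- bot.camera_model(name): a dict with "fx", "fy", "cx", "cy" (pixels), "camera_from_world" (4x4, takes a point from world to camera coordinates). Camera axes: x right, y up, looking along -z (the intrinsics and any distortion apply to the point x, -y, -z); pixel columns grow to the right and rows downward; lengths in m; the calibration is good to about 2 mm. A picture is of the moment at which its call begins: read the wrist's pose just before it. camera_model takes no time and is no camera call; for the wrist camera it gives the pose at the moment of the call.
- bot.finish_job(): hands the job in; it is judged then, once.
The state is a dict: "time_s": time; "joint_positions": joint angles; "joint_velocities": joint speeds; "tau": joint torques, N m; "tcp_pos": TCP position; "eef_rot": TCP orientation; "force": force on the tool from outside, world axes, zero at the start; "ft_torque": the same for the moment, N m; "opening": finger opening in m; "grasp_force": force on a finger pad.
Only numpy, scipy, OpenCV 4.12 (cv2) and the standard library are available. Lean on these libraries where they do the work, as an engineer would, in place of code of your own. Each camera call takes 0.05 s, during which the arm holds its last target. There are 200 camera calls.

## Working session

There is one attempt and no reset: what is moved stays moved. The work goes in short steps, Python scripts to look and compute and a tool call to move; the robot and the scene stay as the last step left them, time stands still between calls to the robot, and variables do not carry over. Pictures are saved under pics/ and viewed, at most 10 in all, crops included, and the job is handed in when it is done.

Besides the shell and the picture viewer there is one more tool, called by a JSON object that holds its "api" and its "payload", one argument or row to a line. carry_out: Moves the arm, as the interface text tells. Its arguments: {"type":"object","properties":{"moves":{"type":"array","items":{"type":"array","items":{"type":"array","items":{"type":"number"}}}},"fingers":{"type":"number"},"grip_force":{"type":"number"}},"required":["moves"]}

```bash
mkdir -p pics; ls; cat > h.py <<'E'
import numpy as np, cv2
from workcell import bot
from scipy.spatial.transform import Rotation as R
def cap(n,f):
    m=bot.camera_model(n); p,d=bot.read_camera(n)
    cv2.imwrite(f'pics/{f}.png',p[:,:,::-1]); np.savez(f'{f}.npz',p=p,d=d,**{k:np.array(m[k]) for k in m if k in('fx','fy','cx','cy','camera_from_world')})
def pt(f,u,v,z=None):
    a=np.load(f'{f}.npz'); T=np.linalg.inv(a['camera_from_world'])
    r=np.array([(u-a['cx'])/a['fx'],-(v-a['cy'])/a['fy'],-1])
    if z is None: c=r*a['d'][int(v),int(u)]
    else:
        w=T[:3,:3]@r; c=r*(z-T[2,3])/w[2]
    return T[:3,:3]@c+T[:3,3]
E
python3 - <<'E'
from h import *
cap('top','top1'); cap('scene','sc1')
m=bot.camera_model('top'); print(m)
s=bot.sense(); print(s['time_s'],s['tcp_pos'],s['eef_rot'],s['opening'],s['force'])
E
```

```text
pics
{'fx': 374.39951867418364, 'fy': 374.39951867418364, 'cx': 311.1132760270988, 'cy': 200.32816127035414, 'camera_from_world': array([[ 0.01148915, -0.99982207,  0.01496104, -0.03362576],
       [ 0.98579888,  0.01383233,  0.16735957, -0.51680051],
       [-0.16753674,  0.01282576,  0.9857824 , -0.82511256],
       [ 0.        ,  0.        ,  0.        ,  1.        ]])}
0.1 [ 0.25981444 -0.67640987  0.2305269 ] [-3.08762886e+00 -5.72662562e-01  5.93578412e-04] 0.08552576576641446 [ 0.14341101 -0.46955607 -0.22335991]
```

View pics/top1.png

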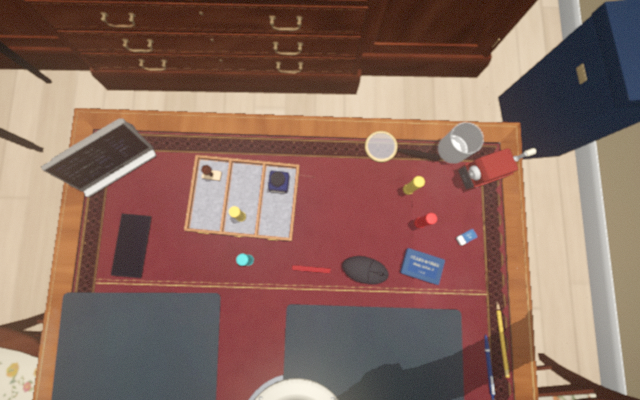

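View pics/sc1.png

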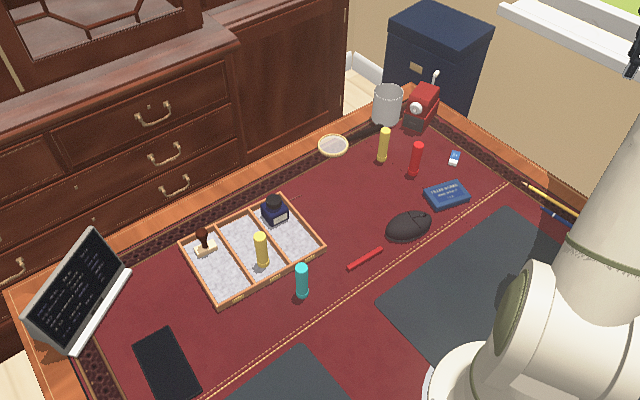

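The top picture shows several candidates:
- **Yellow stick on the open desk, about (414,186):** yellow like the one in the tray and standing to the right of it, so this is the loose glue stick.
- **Red stick, about (426,220):** a look-alike, not meant.
- **Yellow stick in the middle compartment, about (235,213):** the mate, at the -x end.
- **Turquoise stick outside the tray, about (244,260):** a look-alike, to be left alone.

The stamp is in the left compartment and the ink bottle in the right one. I'll confirm in an enlarged crop and measure.

```bash
python3 - <<'E'
from h import *
p=cv2.imread('pics/top1.png')
a=cv2.resize(p[150:250,180:310],None,fx=4,fy=4,interpolation=cv2.INTER_CUBIC)
b=cv2.resize(p[165:240,390:460],None,fx=4,fy=4,interpolation=cv2.INTER_CUBIC)
b=cv2.copyMakeBorder(b,0,a.shape[0]-b.shape[0],0,0,cv2.BORDER_CONSTANT)
cv2.imwrite('pics/crop1.png',np.hstack([a,b]))
# yellow points from depth, both cameras
for f in ('top1','sc1'):
    z=np.load(f+'.npz'); img=z['p']; d=z['d']; h=cv2.cvtColor(img,cv2.COLOR_RGB2HSV)
    k=((h[...,0]>22)&(h[...,0]<34)&(h[...,1]>120)&(h[...,2]>80)).astype(np.uint8)
    n,l,s,c=cv2.connectedComponentsWithStats(k)
    for i in range(1,n):
        if s[i,4]<60: continue
        v,u=np.where(l==i); P=np.array([pt(f,x,y) for x,y in zip(u,v) if d[y,x]>0])
        top=P[P[:,2]>0.082]
        print(f,s[i],P.min(0).round(3),P.max(0).round(3),len(top),((top.min(0)+top.max(0))/2).round(4) if len(top) else '')
E
```

```text
top1 [407 177  17  13  63] [ 0.543 -0.28   0.004] [ 0.583 -0.252  0.095] 41 [ 0.5541 -0.2633  0.0893]
```

View pics/crop1.png

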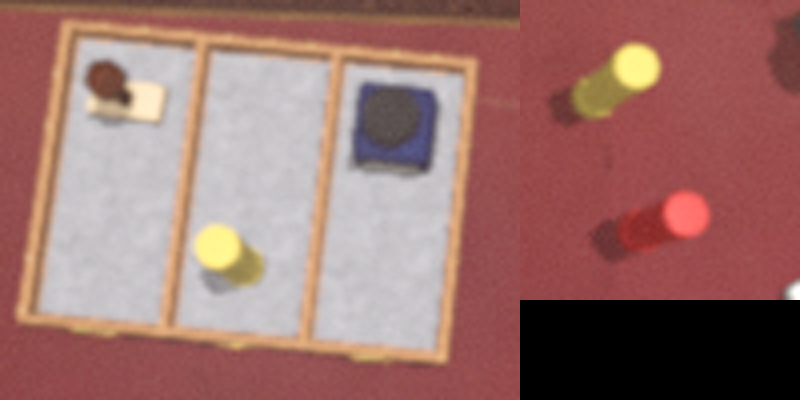

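The crop confirms it: the loose yellow stick's top disc is at about (419,182) and the mate's at (235,212) in the middle compartment. The turquoise and red sticks are separate from both.

```bash
python3 - <<'E'
from h import *
f='top1'
P=lambda u,v,z,o=(180,150):pt(f,o[0]+u/4-.375,o[1]+v/4-.375,z)
print('loose',P(636-520,67,.091,(390,165)),'mate',P(219,247,.097),'red',P(687-520,215,.091,(390,165)))
c=np.array([P(*q,.022) for q in((66,22),(476,62),(446,362),(18,320))]);print(c.round(4))
C=c.mean(0); 
for i in range(4): print(np.linalg.norm(c[i]-c[(i+1)%4]).round(4))
ex=(c[0]+c[1]-c[2]-c[3]);ang=np.arctan2(ex[1],ex[0]); ey=(c[0]+c[3]-c[1]-c[2]);ang2=np.arctan2(-ey[0],ey[1])
print('center',C,np.degrees([ang,ang2]))
ang=(ang+ang2)/2
T=R.from_euler('z',ang)
print('mate in tray',T.inv().apply(P(219,247,.097)-C))
for x in(.035,.04,.045):print('goal',x,T.apply([x,0,0])+C)
s=bot.sense();print(R.from_rotvec(s['eef_rot']).as_matrix().round(4),s['tcp_pos'],bot.grasp_offset)
E
```

```text
loose [ 0.55522766 -0.26479692  0.091     ] mate [0.48163038 0.13907605 0.097     ] red [ 0.47284781 -0.28974472  0.091     ]
[[0.6279 0.252  0.022 ]
 [0.6068 0.0039 0.022 ]
 [0.426  0.0183 0.022 ]
 [0.4473 0.2686 0.022 ]]
0.2491
0.1814
0.2513
0.1813
center [0.52697118 0.13570673 0.022     ] [-4.90933091 -4.86371235]
mate in tray [-0.045463   -0.00050518  0.075     ]
goal 0.035 [0.56184397 0.13272534 0.022     ]
goal 0.04 [0.56682579 0.13229943 0.022     ]
goal 0.045 [0.57180762 0.13187352 0.022     ]
[[ 9.335e-01  3.586e-01 -6.000e-04]
 [ 3.586e-01 -9.335e-01  1.200e-03]
 [-1.000e-04 -1.400e-03 -1.000e+00]] [ 0.25981444 -0.67640987  0.2305269 ] 0.0187
```

{"api": "carry_out", "payload": {
  "moves": [
    [[30,-20,0,0,0,0],[30,-20,0,0,0,0],[30,-20,0,0,0,0],[30,-20,0,0,0,0],[30,-20,0,0,0,0],[30,-20,0,0,0,0],[30,-20,0,0,0,0],[30,-20,0,0,0,0]]
  ],
  "fingers": 0.8,
  "grip_force": 30
}}

```text
time_s: 0.9
tcp_pos: [0.4272, -0.44, 0.231]
eef_rot: [-3.088, -0.573, 0.001]
force: [0.2, -0.7, 1.3]
opening: 0.0684
grasp_force: 0.0
```

{"api": "carry_out", "payload": {
  "moves": [
    [[30,-20,0,0,0,0],[30,-20,0,0,0,0],[30,-20,0,0,0,0],[30,-20,0,0,0,0],[30,-20,0,0,0,0],[20,-10,0,0,0,0],[13,-8,0,0,0,0],[0,0,0,0,0,0]]
  ]
}}

```text
time_s: 1.7
tcp_pos: [0.5562, -0.2636, 0.2309]
eef_rot: [-3.087, -0.577, -0.0]
force: [0.4, 0.6, -0.2]
opening: 0.0681
grasp_force: 0.0
```

```bash
cat >> h.py <<'E'
def go(x,y,z):
    s=bot.sense(); M=R.from_rotvec(s['eef_rot']).as_matrix(); p=np.array(s['tcp_pos'])
    print('t',s['time_s'],'tcp',p.round(4),'z',M[:,2].round(4),'y',M[:,1].round(3),'open',s['opening'],'grip',s['grasp_force'],'F',np.round(s['force'],1))
    print('tool mm',(M.T@(np.array([x,y,z])-p)*1000).round(1))
E
python3 - <<'E'
from h import *
cap('wrist','w1'); go(.5552,-.2648,.045)
E
```

```text
t 1.75 tcp [ 0.555  -0.2654  0.231 ] z [-7.e-04  0.e+00 -1.e+00] y [ 0.36  -0.933 -0.   ] open 0.06806257159926034 grip 0.0 F [ 0.4 -0.7 -0.2]
tool mm [  0.5  -0.4 186. ]
```

View pics/w1.png

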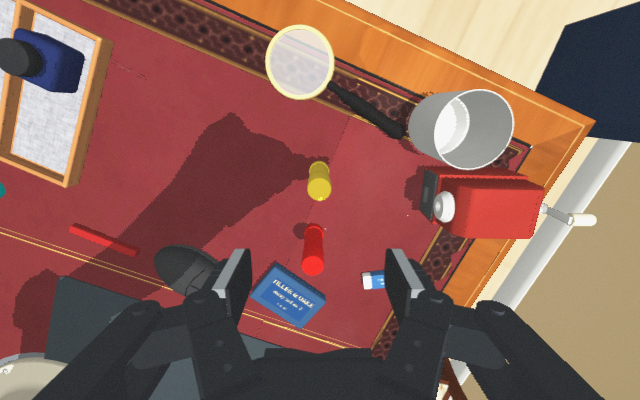

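The wrist picture shows the yellow stick with its top disc near (319,188), the red one at (313,266), and the cup and sharpener well to the right.

```bash
python3 - <<'E'
from h import *
for q in((319,188),(313,266)): print(pt('w1',*q,.091), pt('w1',*q))
a=np.load('w1.npz');d=a['d']
P=np.array([pt('w1',u,v) for v in range(155,205) for u in range(300,338) if d[v,u]>0])
h=P[P[:,2]>.086];print(len(h),h.min(0),h.max(0),(h.min(0)+h.max(0))/2)
h=P[(P[:,2]>.02)&(P[:,2]<.09)];print(len(h),h.min(0),h.max(0))
E
```

```text
[ 0.55662497 -0.26432939  0.091     ] [ 0.55649533 -0.26438138  0.09049757]
[ 0.47340669 -0.28974022  0.091     ] [ 0.47306306 -0.28986048  0.09037861]
464 [ 0.54396801 -0.27619503  0.08631161] [ 0.56774292 -0.25216501  0.09265207] [ 0.55585546 -0.26418002  0.08948184]
361 [ 0.5443     -0.27619503  0.02044189] [ 0.5678418  -0.25216401  0.0899982 ]
```

{"api": "carry_out", "payload": {
  "moves": [
    [[1,-1,30,0,0,0],[0,0,30,0,0,0],[0,0,30,0,0,0],[0,0,30,0,0,0],[0,0,25,0,0,0],[0,0,22,0,0,0],[0,0,19,0,0,0],[0,0,0,0,0,0]]
  ]
}}

```text
time_s: 2.55
tcp_pos: [0.5531, -0.2657, 0.043]
eef_rot: [-3.088, -0.569, 0.007]
force: [0.1, 0.2, 0.4]
opening: 0.0684
grasp_force: 0.0
```

{"api": "carry_out", "payload": {
  "moves": [
    [[0,0,0,0,0,0],[0,0,0,0,0,0],[0,0,0,0,0,0],[0,0,0,0,0,0],[0,0,0,0,0,0],[0,0,0,0,0,0],[0,0,0,0,0,0],[0,0,0,0,0,0]]
  ],
  "fingers": 0,
  "grip_force": 30
}}

```text
time_s: 3.35
tcp_pos: [0.5562, -0.2648, 0.0465]
eef_rot: [3.088, 0.572, 0.002]
force: [-1.4, -0.3, 7.2]
opening: 0.0243
grasp_force: 29.3
```

```bash
python3 - <<'E'
from h import *
go(.5668,.1323,.25)
E
```

```text
t 3.35 tcp [ 0.5562 -0.2648  0.0465] z [ 0.0015 -0.001  -1.    ] y [ 0.358 -0.934  0.001] open 0.024294151027046736 grip 29.326956868171692 F [-1.4 -0.3  7.2]
tool mm [ 152.5 -366.6 -203.9]
```

{"api": "carry_out", "payload": {
  "moves": [
    [[0,0,-10,0,0,0],[0,0,-20,0,0,0],[0,0,-20,0,0,0],[0,0,-20,0,0,0],[0,0,-20,0,0,0],[0,0,-20,0,0,0],[0,0,-10,0,0,0],[0,0,0,0,0,0]]
  ]
}}

```text
time_s: 4.15
tcp_pos: [0.5564, -0.2645, 0.167]
eef_rot: [3.087, 0.573, 0.004]
force: [0.8, -0.7, -0.3]
opening: 0.0244
grasp_force: 29.5
```

{"api": "carry_out", "payload": {
  "moves": [
    [[6,-15,0,0,0,0],[10,-25,0,0,0,0],[12,-28,0,0,0,0],[12,-28,0,0,0,0],[12,-28,0,0,0,0],[12,-28,0,0,0,0],[12,-28,0,0,0,0],[10,-25,0,0,0,0]]
  ]
}}

```text
time_s: 4.95
tcp_pos: [0.5614, -0.0391, 0.164]
eef_rot: [-3.087, -0.575, 0.003]
force: [0.4, -0.1, -0.1]
opening: 0.0239
grasp_force: 29.5
```

{"api": "carry_out", "payload": {
  "moves": [
    [[12,-28,0,0,0,0],[12,-28,0,0,0,0],[12,-28,0,0,0,0],[12,-28,0,0,0,0],[10,-25,0,0,0,0],[6,-15,0,0,0,0],[3,-8,0,0,0,0],[0,0,0,0,0,0]]
  ]
}}

```text
time_s: 5.75
tcp_pos: [0.5671, 0.1322, 0.1647]
eef_rot: [-3.088, -0.575, 0.001]
force: [0.3, -0.3, -0.1]
opening: 0.0241
grasp_force: 29.5
```

```bash
python3 - <<'E'
from h import *
cap('wrist','w2'); cap('scene','sc2'); go(.5668,.1323,.0535)
p=np.vstack([cv2.imread('pics/w2.png')]); q=cv2.imread('pics/sc2.png')[150:350,150:400]
q=cv2.resize(q,None,fx=2,fy=2); cv2.imwrite('pics/c2.png',cv2.resize(np.hstack([p,q]),(800,281)))
E
```

```text
t 5.85 tcp [0.5675 0.1301 0.165 ] z [-5.e-04 -9.e-04 -1.e+00] y [ 0.358 -0.934  0.001] open 0.024442617360478227 grip 29.497818052768707 F [ 0.1 -0.2  1. ]
tool mm [  0.2  -2.4 111.5]
```

View pics/c2.png

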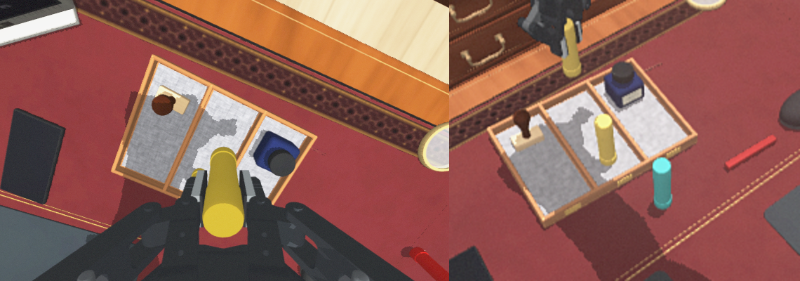

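The stick hangs upright over the free end of the middle compartment, and the mate is still standing. Lowering now.

{"api": "carry_out", "payload": {
  "moves": [
    [[0,-1,20,0,0,0],[0,0,25,0,0,0],[0,0,25,0,0,0],[0,0,20,0,0,0],[0,0,12,0,0,0],[0,0,6,0,0,0],[0,0,3,0,0,0],[0,0,0,0,0,0]]
  ]
}}

```text
time_s: 6.65
tcp_pos: [0.5676, 0.132, 0.0546]
eef_rot: [3.089, 0.572, 0.001]
force: [-0.6, -0.7, -0.4]
opening: 0.0241
grasp_force: 29.5
```

{"api": "carry_out", "payload": {
  "moves": [
    [[0,0,1,0,0,0],[0,0,0,0,0,0],[0,0,1,0,0,0],[0,0,0,0,0,0],[0,0,0,0,0,0],[0,0,0,0,0,0],[0,0,0,0,0,0],[0,0,0,0,0,0]]
  ]
}}

```text
time_s: 7.45
tcp_pos: [0.5675, 0.1324, 0.0525]
eef_rot: [-3.089, -0.573, -0.001]
force: [-0.5, 0.7, 6.2]
opening: 0.0241
grasp_force: 29.6
```

```bash
python3 - <<'E'
from h import *
cap('wrist','w3');go(.5668,.1323,.0515)
go(.5668,.1323,.0515)
E
```

```text
t 7.5 tcp [0.5675 0.1324 0.0525] z [ 4.e-04  2.e-04 -1.e+00] y [ 0.359 -0.933 -0.   ] open 0.023852709261618203 grip 29.604912400245667 F [-0.7  0.6  5.1]
tool mm [-0.6 -0.2  1. ]
t 7.5 tcp [0.5675 0.1324 0.0525] z [ 4.e-04  2.e-04 -1.e+00] y [ 0.359 -0.933 -0.   ] open 0.023852709261618203 grip 29.604912400245667 F [-0.7  0.6  5.1]
tool mm [-0.6 -0.2  1. ]
```

View pics/w3.png

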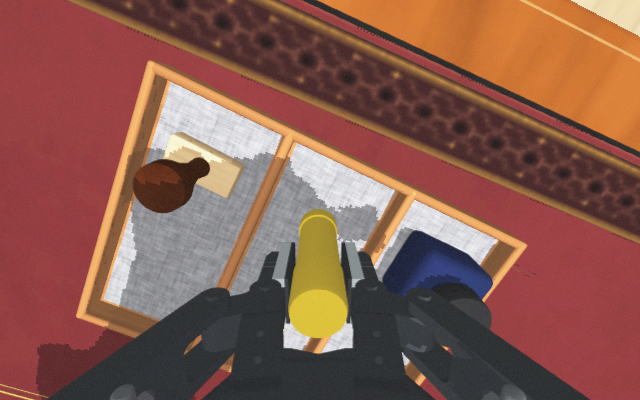

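Contact is about 5 N with the stick upright in the middle compartment, clear of the dividers and the bottle. I'll open partway and rise straight up.

{"api": "carry_out", "payload": {
  "moves": [
    [[0,0,0,0,0,0],[0,0,0,0,0,0],[0,0,0,0,0,0],[0,0,0,0,0,0],[0,0,0,0,0,0],[0,0,0,0,0,0],[0,0,0,0,0,0],[0,0,0,0,0,0]]
  ],
  "fingers": 0.48
}}

```text
time_s: 8.3
tcp_pos: [0.5673, 0.1323, 0.0523]
eef_rot: [-3.089, -0.573, 0.0]
force: [-0.2, 0.4, 0.5]
opening: 0.041
grasp_force: 0.0
```

{"api": "carry_out", "payload": {
  "moves": [
    [[0,0,-5,0,0,0],[0,0,-10,0,0,0],[0,0,-20,0,0,0],[0,0,-25,0,0,0],[0,0,-30,0,0,0],[0,0,-30,0,0,0],[0,0,-30,0,0,0],[0,0,-20,0,0,0]]
  ]
}}

```text
time_s: 9.1
tcp_pos: [0.5677, 0.1323, 0.2254]
eef_rot: [-3.089, -0.573, -0.004]
force: [-0.2, 0.1, -1.0]
opening: 0.0406
grasp_force: 0.0
```

```bash
python3 - <<'E'
from h import *
cap('wrist','w4'); cap('scene','sc4'); go(.5668,.1323,.25)
a=np.load('w4.npz');h=cv2.cvtColor(a['p'],cv2.COLOR_RGB2HSV)
k=((h[...,0]>20)&(h[...,0]<36)&(h[...,1]>150))
P=np.array([pt('w4',u,v) for v,u in zip(*np.where(k)) if a['d'][v,u]>0]);P=P[(P[:,2]>.005)&(P[:,2]<.105)]
for lo,hi in((.54,.60),(.44,.52)):
    q=P[(P[:,0]>lo)&(P[:,0]<hi)&(P[:,1]>.1)&(P[:,1]<.165)]
    if len(q):
        t=q[q[:,2]>.09]; print(len(q),q.min(0).round(4),q.max(0).round(4),t.min(0).round(4) if len(t) else '',t.max(0).round(4) if len(t) else '')
q=cv2.resize(cv2.imread('pics/sc4.png')[150:350,150:400],None,fx=2,fy=2)
cv2.imwrite('pics/c4.png',cv2.resize(np.hstack([cv2.imread('pics/w4.png'),q]),(800,281)))
E
```

```text
t 9.2 tcp [0.5686 0.1326 0.2261] z [ 0.0055  0.0018 -1.    ] y [ 0.358 -0.934  0.   ] open 0.04108668983840633 grip 0.0 F [0.  0.1 0.1]
tool mm [ -1.7  -0.4 -23.9]
766 [0.5559 0.1218 0.0107] [0.5793 0.1447 0.0987] [0.5559 0.1218 0.0903] [0.579  0.1444 0.0987]
792 [0.4402 0.1189 0.0086] [0.495  0.1521 0.0982] [0.4716 0.1288 0.09  ] [0.4949 0.1466 0.0982]
```

View pics/c4.png

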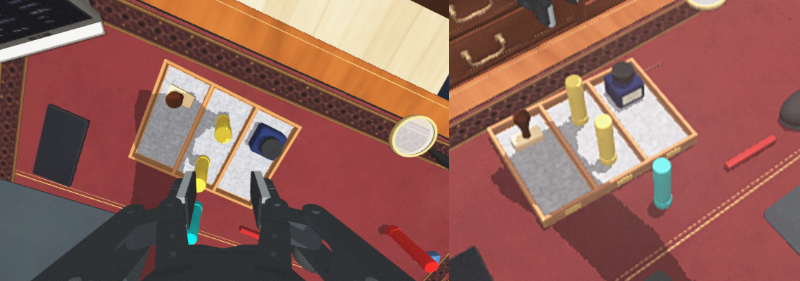

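Both yellow sticks stand upright in the middle compartment. The placed one has its top at about 97 mm, centred at (0.567, 0.133). The gripper is clear.

```bash
python3 -c "
from workcell import bot
print(bot.finish_job())"
```

```text
the job is handed in; nothing more can be done
None
```

The loose yellow glue stick now stands upright, released, in the middle compartment with its mate, which still stands where it was; the job is handed in at about 9 s on the robot's clock.

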